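# Close the back-up battery holder with its bayonet cap and keep hold of it

## Task

Close the open battery holder on the panel of the opened chassis with the loose bayonet cap from the bench: line its pins up with the notches, push it in against the spring and turn it clockwise a quarter turn to the stop. Then keep your grip on its bar and hold it there, seated, while I read the meter: the program finishes with the cap still in the gripper, not let go. Leave the spare cell, the tape and the jar that stand around it where they are.

Things in the scene. Friction and masses are not known exactly. Their poses are not given: they have to be found in the camera images.
- cap_grip (a point): Loose black bayonet cap, upright on the bench. On top a grip bar 34 mm long (along x), 12 wide (y), 20 high; below it a round flange 48 mm across, 4 thick; below that the plug. This point is the middle of the bar, 10 mm above the flange, 29.5 mm above the cap's underside; z up. Cap 39.5 mm high, 30 to 65 g; the same when turned half round.
- cap_pin (a point): Middle of the cap's steel cross pin: 5.5 mm thick, along x in line with the bar, 44.6 mm over both ends, sticking out 3.8 mm each side of the plug. It lies 24.25 mm below the bar's middle, 5.25 mm above the underside. The plug is 37 mm across, 15.5 mm long, its lowest 3 mm tapering to 31 mm.
- holder_mouth (a point): Open battery holder: grey collar 54 mm across, standing 20 mm proud of the chassis panel. This point: centre of its mouth at the rim, about 95 mm above the bench; z up. Mouth 39.4 mm across; two notches 9 mm wide in the rim on +x and -x, marked black, with a rib outside. With the plug touching the cell the bar's middle is 23.5 mm above this point; with the pins on the rim (missed notches) 27 mm.
- holder_notch (a point): Middle of the +x notch of the open holder, at the rim. From the notches the pins turn 86 degrees clockwise seen from above, under the rim, to a solid stop (1 or 2 degrees of play); the other way is blocked. The rim there is 5.5 mm thick: turn with the bar's middle 14 to 16 mm above the mouth (at 14 mm the flange lies on the collar).
- holder_seat (a point): Where the middle of the bar is when the cap is locked: on the holder's axis, 18.5 mm above the mouth. Over the last 15 degrees of the turn the rim is only 3 mm thick, and the spring lifts the pins 2.5 mm into that recess. Same axes as holder_mouth: the locked bar lies within 0.1 rad of this frame's y.
- cell (a joint): How far the steel cell in the open holder is pressed down on its spring, m: 0 is up (button 6 mm below the mouth), 0.005 with the cap locked, 0.0095 with the flange on the collar, 0.011 at most. It pushes back with about 4 N at 0, rising to 10 N.
- holder_closed: The other holder on the panel, already capped and locked; fixed, nothing to do there. Origin at the centre of its foot on the panel, 75 mm above the bench; its bar's top is 48 mm higher.
- chassis: Opened equipment chassis, fixed: white tray 280 mm (x) by 330 mm (y), walls 50 mm high; along its -x side an aluminium box 92 mm wide, 75 mm high, whose top is the panel with both holders, 89 mm on the -x side of the origin and 85 mm either side in y; boards and a heat sink up to 50 mm high behind. Origin at the centre of its underside.
- spare_cell_mid (a point): A loose spare cell standing upright, 34 mm across, 62 mm high; this point is its middle. A bystander.
- tape: A roll of tape lying flat, 72 mm across, 24 mm high; origin at the centre of its underside. A bystander.
- flux: A small amber jar with a black lid, 42 mm across, 42 mm high; origin at the centre of its underside. A bystander.
Things that resemble listed ones, but are neither listed nor needed, are in the scene too. Leave any turquoise look-alike of the part that bears cap_grip alone.

How it is judged (in metres and radians):
On the way:
1. the cap is pushed into the open holder with its pins in the notches, pressing the cell down on its spring, before it is turned (value of joint cell above 0.0055 m and horizontal distance between cap_grip and holder_mouth below 0.005 m and angle between the x axis of cap_grip and the x axis of holder_mouth, either way round below 0.3 rad), for 0.04 s.
At the end, for the whole second after the job is handed in: Cap in the open holder, turned to within 0.22 rad of square to the notches, upright within 0.12 rad, centred within 4 mm, the middle of its bar 11 to 20.5 mm above the mouth, the cell pressed down over 3 mm, and the fingers still on the cap with over 2 N (angle between the x axis of cap_grip and the y axis of holder_mouth, either way round below 0.22 rad and z of cap_grip in the frame of holder_mouth between 0.011 and 0.0205 m and horizontal distance between cap_grip and holder_mouth below 0.004 m and angle between cap_grip's own z axis and vertical below 0.12 rad and value of joint cell above 0.003 m and contact force between the fingers and cap above 2 N); the arm keeps its last pose, push and grip.
It fails at once if the spare cell, the tape or the jar is shifted by more than 25 mm (distance of any of spare_cell_mid, tape, flux from where it was at the start of the episode above 0.025 m).
It also fails if it takes over 42 s, if anything falls off the work surface, if the arm or the gripper's body presses on something with over 40 N, if the wrist force passes 120 N, or if a joint passes its speed limit or range.

## Robot

A 6-joint arm with a two-finger parallel gripper is mounted at the origin on the work surface. World frame = base frame: x ahead of the robot, y to its left, z up, the work surface at z = 0. Lengths are in m, angles in degrees, forces in N, time in s.
With the tool pointing down it reaches from about 0.35 to 0.875 m from the base axis. Payload 4.2 kg.
Tool frame: the origin (TCP) lies midway between the tips of the shut fingers; the grasp point (between the pads) lies 19 mm behind it; z points along the fingers, y is the line along which they close (so a half turn about z gives the same grasp; the last joint's range is limited). The gripper opens to 87 mm and grips with 3 to 60 N. Pads are 19 mm wide; open, the fingers measure 117 mm over their backs; the gripper's body (75 mm by 190 mm) begins 51 mm behind the grasp point.
Start: joints at [90.562, 22.042, 0.453, 0, -68.411, -14.817], TCP at [0.154, 0.606, 0.223] pointing down, gripper open.
Joint ranges: [-179.83, 179.83], [-69.29, 118.12], [-61.27, 80.66], [-181.25, 117.63], [-171.15, -9.14], [-177.46, 177.46]. Speed limits (degrees/s): [159.86, 159.86, 180, 180, 180, 180].

## Interface

Orientations are given as a 3x3 rotation matrix whose columns are the frame's x, y, z axes.
In Python, from station import sense, capture, camera_params, finish_job gives the robot as it stands.
- The arm moves only by the tool drive_tool, never from a script. Its argument "rows" is a list of rows, each an object of numbers: "tx", "ty", "tz": the shift along the tool's x, y, z in cm; "ax", "ay", "az": the turn, a rotation vector about the tool's x, y, z in rad; "claw": the finger opening in cm, from 0 to 8.7. In form: [{"tx": .., "ty": .., "tz": .., "ax": .., "ay": .., "az": .., "claw": ..}, ...]. A call has 1 to 10 rows; each row shifts and turns the commanded pose from where the row before left it, along the tool's axes as they then stand; what a row does not reach is not made up. A row lasts 1/12 s, in which the tool goes at most 41.7 mm and 7.16 degrees, less where a joint would pass 70% of its speed; a pose out of reach is approached as far as the arm can. A call with a gripper value outside its range is refused whole. The fingers move at their own pace and stop on an object; the grip force is fixed at half the most. Time passes only in rows, so rows that do not move let the fingers close. It gives the time, the measured TCP pose, the force, the opening and the grip force at its end, in the units of the state.
- sense(): the state, without advancing time (a new reading comes with each control period).
- capture(name): name is "side" or "top" or "wrist"; returns (picture, depth): 480x640x3 uint8, red, green, blue; 480x640 float32, m along the optical axis (not along the pixel's ray), 0 where there is no reading.
- camera_params(name): a dict with "intrinsics" (3x3 intrinsics, pixels), "R" (3x3) and "t" (3): a world point X has camera coordinates R X + t; the wrist camera has in their place "tool_from_camera" (4x4, takes a point from camera to tool coordinates, whose origin is the TCP and whose axes are the flange's). Camera axes: x right, y down, z forward; pixel columns grow to the right and rows downward; lengths in m; the calibration is good to about 2 mm. The wrist camera is an equidistant fisheye: a pixel r from the principal point sees the ray r / f radians off the axis. A picture is of the moment at which its call begins: read the wrist's pose just before it. camera_params takes no time and is no camera call.
- finish_job(): hands the job in; it is judged then, once.
The state is a dict: "time_s": time; "joints": joint angles; "joint_velocities": joint speeds; "effort": joint torques, N m; "tcp_pos": TCP position; "ee_rot": TCP orientation; "wrist_force": force on the tool from outside, world axes, zero at the start; "moment": the same for the moment, N m; "gripper_width": opening from 0.0 (shut) to 1.0 (fully open); "gripper_force": force on a finger pad.
Only numpy, scipy, OpenCV 4.12 (cv2) and the standard library are available. Lean on these libraries where they do the work, as an engineer would, in place of code of your own. Each camera call takes 0.05 s, during which the arm holds its last target. There are 200 camera calls.

## Working session

There is one attempt and no reset: what is moved stays moved. The work goes in short steps, Python scripts to look and compute and a tool call to move; the robot and the scene stay as the last step left them, time stands still between calls to the robot, and variables do not carry over. Pictures are saved under pics/ and viewed, at most 10 in all, crops included, and the job is handed in when it is done.

Besides the shell and the picture viewer there is one more tool, called after ">>>" by a JSON object that holds its "method" and its "body". drive_tool: Moves the arm, as the interface text tells. Its arguments: {"type":"object","properties":{"rows":{"type":"array"}},"required":["rows"]}

```bash
mkdir -p pics; python3 - <<'E'
from station import *
import cv2,numpy as np
s=sense();print(s['time_s'],s['tcp_pos'],s['ee_rot'],s['gripper_width'])
for n in('top','side'):
    p,d=capture(n);cv2.imwrite(f'pics/{n}0.png',p[:,:,::-1]);np.save(f'pics/{n}0.npy',d);c=camera_params(n);print(n,c)
print(camera_params('wrist'))
E
```

```text
0.0 [0.15372574 0.60517601 0.2214598 ] [[ 9.69164131e-01 -2.46415658e-01 -4.59623638e-04]
 [-2.46416075e-01 -9.69161802e-01 -2.12574232e-03]
 [ 7.83665208e-05  2.17345186e-03 -9.99997635e-01]] 0.9954717056276247
top {'intrinsics': array([[445.63535373,   0.        , 311.34081429],
       [  0.        , 445.63535373, 244.79805318],
       [  0.        ,   0.        ,   1.        ]]), 'R': array([[-0.02857271, -0.99938952,  0.02010464],
       [-0.99518522,  0.02655455, -0.09434631],
       [ 0.09375485, -0.02270357, -0.99533641]]), 't': array([-0.1004276 ,  0.51089852,  0.88168892])}
side {'intrinsics': array([[545.71438762,   0.        , 318.11412708],
       [  0.        , 545.71438762, 234.26938777],
       [  0.        ,   0.        ,   1.        ]]), 'R': array([[ 0.88921519, -0.4574815 , -0.00264945],
       [-0.35824774, -0.69270759, -0.62595108],
       [ 0.28452574,  0.55755437, -0.77985782]]), 't': array([-0.50071694,  0.16307045,  1.1982868 ])}
{'intrinsics': array([[371.64829954,   0.        , 315.12283109],
       [  0.        , 371.64829954, 241.48488638],
       [  0.        ,   0.        ,   1.        ]]), 'tool_from_camera': array([[-8.88796215e-05, -9.55432916e-01, -2.95208291e-01,
         8.10500976e-02],
       [ 9.99998623e-01,  4.04350424e-04, -1.60974206e-03,
        -1.41184851e-03],
       [ 1.65736815e-03, -2.95208028e-01,  9.55431564e-01,
        -1.63105745e-01],
       [ 0.00000000e+00,  0.00000000e+00,  0.00000000e+00,
         1.00000000e+00]])}
```

View pics/top0.png

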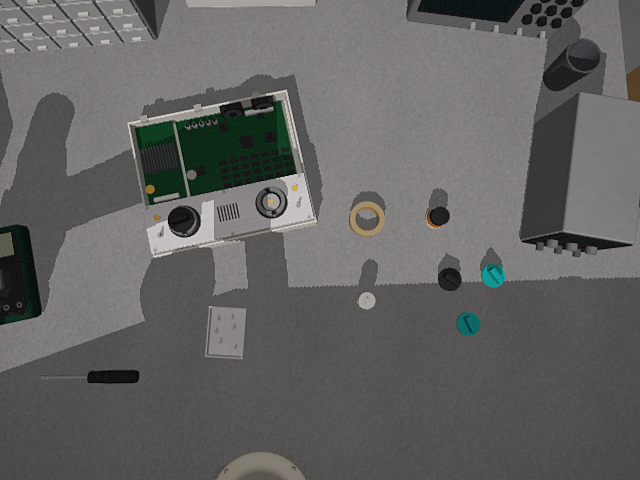

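View pics/side0.png

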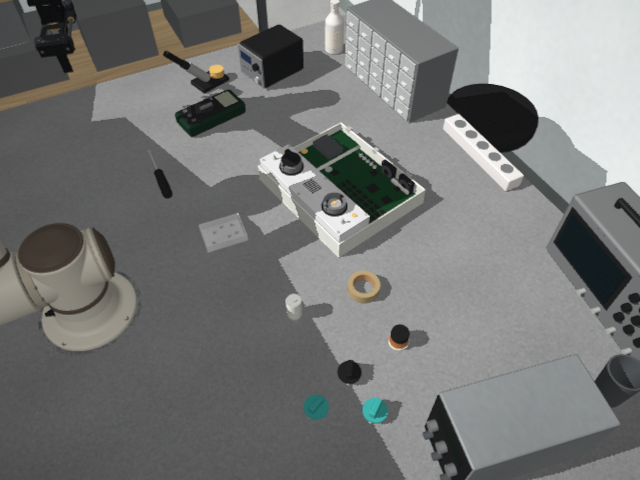

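The top view shows the black cap at about (449,279), the open holder at (271,203), the closed one at (183,221), the spare cell at (367,300), the tape at (367,218) and the jar at (438,217). The side view agrees.

```bash
cat > h.py <<'E'
from station import *
import cv2,numpy as np
def back(n,u,v,z):
    c=camera_params(n);K,R,t=c['intrinsics'],c['R'],c['t']
    r=R.T@np.linalg.inv(K)@[u,v,1];o=-R.T@t
    return o+r*(z-o[2])/r[2]
def cloud(n,d):
    c=camera_params(n);K,R,t=c['intrinsics'],c['R'],c['t']
    v,u=np.mgrid[:480,:640];P=np.stack([(u-K[0,2])/K[0,0]*d,(v-K[1,2])/K[1,1]*d,d],-1)
    return (P-t)@R
E
python3 - <<'E'
from h import *
im=cv2.imread('pics/top0.png');d=np.load('pics/top0.npy');X=cloud('top',d)
for nm,u,v,z in [('cap',449,279,.03),('open',271,203,.095),('closed',183,221,.12),('cell',367,300,.06),('tape',367,218,.024),('jar',438,217,.042)]:
    print(nm,back('top',u,v,z).round(3),X[v,u].round(3))
def blob(c,z0,z1,r=.04):
    m=(np.hypot(X[...,0]-c[0],X[...,1]-c[1])<r)&(X[...,2]>z0)&(X[...,2]<z1)&(d>0);P=X[m]
    print(m.sum(),P.mean(0).round(4),((P.max(0)+P.min(0))/2).round(4),np.ptp(P,axis=0).round(3),P[:,2].max())
blob(back('top',449,279,.03),.012,.06);blob(back('top',271,203,.095),.085,.11);blob(back('top',183,221,.12),.085,.15)
a=cv2.resize(im[255:305,425:475],(400,400),interpolation=2);b=cv2.resize(im[178:228,246:296],(400,400),interpolation=2)
cv2.imwrite('pics/c.png',np.hstack([a,b]))
E
```

```text
cap [ 0.431 -0.391  0.03 ] [ 0.431 -0.387  0.041]
open [ 0.583 -0.039  0.095] [ 0.584 -0.039  0.089]
closed [0.549 0.12  0.12 ] [0.551 0.124 0.105]
cell [ 0.394 -0.219  0.06 ] [ 0.394 -0.218  0.06 ]
tape [ 0.56  -0.23   0.024] [ 0.564 -0.234  0.001]
jar [ 0.556 -0.372  0.042] [ 0.556 -0.372  0.039]
442 [ 0.4311 -0.3934  0.025 ] [ 0.4316 -0.3953  0.0283] [0.047 0.047 0.03 ] 0.04332194812023141
555 [ 0.5874 -0.0381  0.0923] [ 0.588  -0.0388  0.0923] [0.056 0.052 0.015] 0.09957252010782662
696 [0.5529 0.1247 0.106 ] [0.555  0.1283 0.1064] [0.058 0.053 0.042] 0.1272194082436142
```

View pics/c.png

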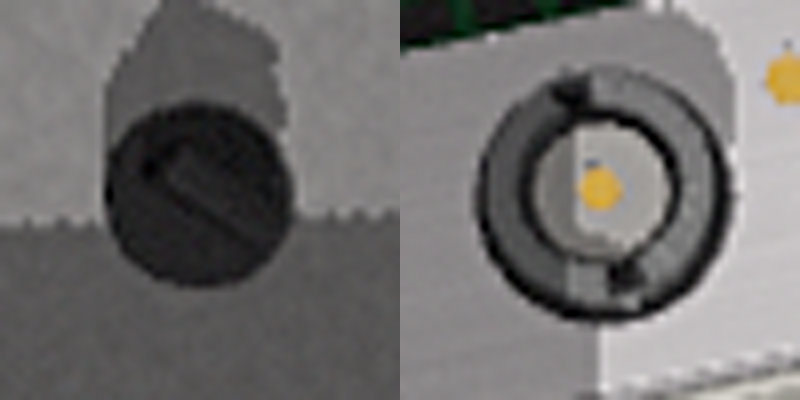

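>>> {"method": "drive_tool", "body": {"rows": [{"tx": 2.75, "ty": 2.58}, {"tx": 2.75, "ty": 2.58}, {"tx": 2.75, "ty": 2.58}, {"tx": 2.75, "ty": 2.58}, {"tx": 2.75, "ty": 2.58}, {"tx": 2.75, "ty": 2.58}, {"tx": 2.75, "ty": 2.58}, {"tx": 2.75, "ty": 2.58}, {"tx": 2.75, "ty": 2.58}, {"tx": 2.75, "ty": 2.58}]}}

```text
invalid input at $.rows[0]: expected keys tx, ty, tz, ax, ay, az, claw
```

>>> {"method": "drive_tool", "body": {"rows": [{"tx": 2.75, "ty": 2.58}, {"tx": 2.75, "ty": 2.58}, {"tx": 2.75, "ty": 2.58}, {"tx": 2.75, "ty": 2.58}, {"tx": 2.75, "ty": 2.58}, {"tx": 2.75, "ty": 2.58}, {"tx": 2.75, "ty": 2.58}, {"tx": 2.75, "ty": 2.58}, {"tx": 2.75, "ty": 2.58}, {"tx": 2.75, "ty": 2.58}]}}

```text
invalid input at $.rows[0]: expected keys tx, ty, tz, ax, ay, az, claw
```

>>> {"method": "drive_tool", "body": {"rows": [{}, {}, {}]}}

```text
invalid input at $.rows[0]: expected keys tx, ty, tz, ax, ay, az, claw
```

```bash
cat >> h.py <<'E'
def wcap(name):
    s=sense();p,d=capture('wrist');cv2.imwrite(f'pics/{name}.png',p[:,:,::-1]);np.save(f'pics/{name}.npy',d)
    np.savez(f'pics/{name}_pose.npz',R=s['ee_rot'],p=s['tcp_pos']);print(s['time_s'],s['tcp_pos'],np.round(s['joints'],1));return p,d
c_=camera_params('wrist')
def wrays(name):
    z=np.load(f'pics/{name}_pose.npz');T=c_['tool_from_camera'];return z['R']@T[:3,:3],z['R']@T[:3,3]+z['p']
def wback(name,uv,z):
    K=c_['intrinsics'];A,o=wrays(name);q=(np.atleast_2d(uv)-K[:2,2])/K[0,0];th=np.hypot(*q.T)[:,None]
    r=np.hstack([q/np.maximum(th,1e-9)*np.sin(th),np.cos(th)])@A.T
    return o+r*((z-o[2])/r[:,2:])
def wpix(name,X):
    K=c_['intrinsics'];A,o=wrays(name);c=(np.atleast_2d(X)-o)@A;rh=np.hypot(c[:,0],c[:,1]);th=np.arctan2(rh,c[:,2])
    return K[:2,2]+K[0,0]*(th/np.maximum(rh,1e-9))[:,None]*c[:,:2]
E
python3 - <<'E'
from h import *
p,d=wcap('w1');u=wpix('w1',[.587,-.039,.095])[0];print(u)
x,y=int(u[0]),int(u[1]);x0=max(0,x-60);y0=max(0,y-60);print(x0,y0)
cv2.imwrite('pics/w1c.png',cv2.resize(p[y0:y0+120,x0:x0+120,::-1],(600,600),interpolation=2))
E
```

```text
0.1 [0.15378122 0.60522934 0.22158186] [ 90.6  22.1   0.4  -0.  -68.4 -14.8]
[ 669.10463765 -140.97565366]
609 0
```

View pics/w1c.png

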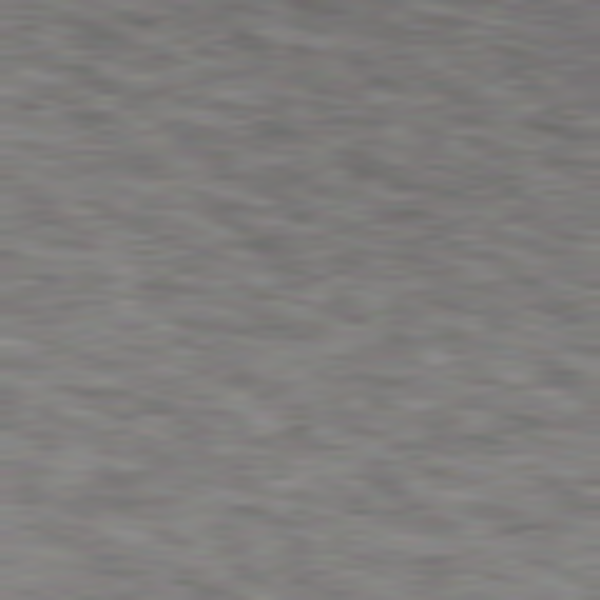

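That crop shows only bare bench: the moves were refused because every row needs all the keys. I'll resend them in full.

>>> {"method": "drive_tool", "body": {"rows": [{"tx": 2.75, "ty": 2.58, "tz": 0, "ax": 0, "ay": 0, "az": 0, "claw": 8.7}, {"tx": 2.75, "ty": 2.58, "tz": 0, "ax": 0, "ay": 0, "az": 0, "claw": 8.7}, {"tx": 2.75, "ty": 2.58, "tz": 0, "ax": 0, "ay": 0, "az": 0, "claw": 8.7}, {"tx": 2.75, "ty": 2.58, "tz": 0, "ax": 0, "ay": 0, "az": 0, "claw": 8.7}, {"tx": 2.75, "ty": 2.58, "tz": 0, "ax": 0, "ay": 0, "az": 0, "claw": 8.7}, {"tx": 2.75, "ty": 2.58, "tz": 0, "ax": 0, "ay": 0, "az": 0, "claw": 8.7}, {"tx": 2.75, "ty": 2.58, "tz": 0, "ax": 0, "ay": 0, "az": 0, "claw": 8.7}, {"tx": 2.75, "ty": 2.58, "tz": 0, "ax": 0, "ay": 0, "az": 0, "claw": 8.7}, {"tx": 2.75, "ty": 2.58, "tz": 0, "ax": 0, "ay": 0, "az": 0, "claw": 8.7}, {"tx": 2.75, "ty": 2.58, "tz": 0, "ax": 0, "ay": 0, "az": 0, "claw": 8.7}]}}

```text
time_s: 0.98
tcp_pos: [0.3573, 0.2861, 0.2226]
ee_rot: [[0.969, -0.246, -0.0], [-0.246, -0.969, 0.0], [-0.0, -0.0, -1.0]]
wrist_force: [0.8, 0.5, -0.0]
gripper_width: 0.997
gripper_force: 0.0
```

>>> {"method": "drive_tool", "body": {"rows": [{"tx": 2.75, "ty": 2.58, "tz": 0, "ax": 0, "ay": 0, "az": 0, "claw": 8.7}, {"tx": 2.75, "ty": 2.58, "tz": 0, "ax": 0, "ay": 0, "az": 0, "claw": 8.7}, {"tx": 2.75, "ty": 2.58, "tz": 0, "ax": 0, "ay": 0, "az": 0, "claw": 8.7}, {"tx": 2.75, "ty": 2.58, "tz": 0, "ax": 0, "ay": 0, "az": 0, "claw": 8.7}, {"tx": 2.75, "ty": 2.58, "tz": 0, "ax": 0, "ay": 0, "az": 0, "claw": 8.7}, {"tx": 2.75, "ty": 2.58, "tz": 0, "ax": 0, "ay": 0, "az": 0, "claw": 8.7}, {"tx": 2.75, "ty": 2.58, "tz": 0, "ax": 0, "ay": 0, "az": 0, "claw": 8.7}, {"tx": 2.75, "ty": 2.58, "tz": 0, "ax": 0, "ay": 0, "az": 0, "claw": 8.7}, {"tx": 2.0, "ty": 2.0, "tz": 0, "ax": 0, "ay": 0, "az": 0, "claw": 8.7}, {"tx": 0, "ty": 0, "tz": 0, "ax": 0, "ay": 0, "az": 0, "claw": 8.7}]}}

```text
time_s: 1.82
tcp_pos: [0.5355, 0.0058, 0.2218]
ee_rot: [[0.968, -0.251, -0.001], [-0.251, -0.968, -0.001], [-0.0, 0.001, -1.0]]
wrist_force: [-0.7, 1.5, -0.9]
gripper_width: 1.002
gripper_force: 0.0
```

>>> {"method": "drive_tool", "body": {"rows": [{"tx": 0, "ty": 0, "tz": 0, "ax": 0, "ay": 0, "az": 0, "claw": 8.7}, {"tx": 0, "ty": 0, "tz": 0, "ax": 0, "ay": 0, "az": 0, "claw": 8.7}, {"tx": 0, "ty": 0, "tz": 0, "ax": 0, "ay": 0, "az": 0, "claw": 8.7}]}}

```text
time_s: 2.07
tcp_pos: [0.5332, 0.0101, 0.2225]
ee_rot: [[0.969, -0.245, -0.0], [-0.245, -0.969, 0.0], [-0.0, -0.0, -1.0]]
wrist_force: [0.8, 0.1, -0.5]
gripper_width: 0.996
gripper_force: 0.0
```

```bash
python3 - <<'E'
from h import *
p,d=wcap('w2');u=wpix('w2',[.587,-.039,.095])[0];print(u)
x,y=int(u[0]),int(u[1]);x0=max(0,x-60);y0=max(0,y-60);print(x0,y0)
cv2.imwrite('pics/w2c.png',cv2.resize(p[y0:y0+120,x0:x0+120,::-1],(600,600),interpolation=2))
E
```

```text
2.0667 [0.53320291 0.0101335  0.22250085] [ 18.5  13.1 -12.4  -0.  -64.5  57.3]
[361.75114774 152.04504865]
301 92
```

View pics/w2c.png

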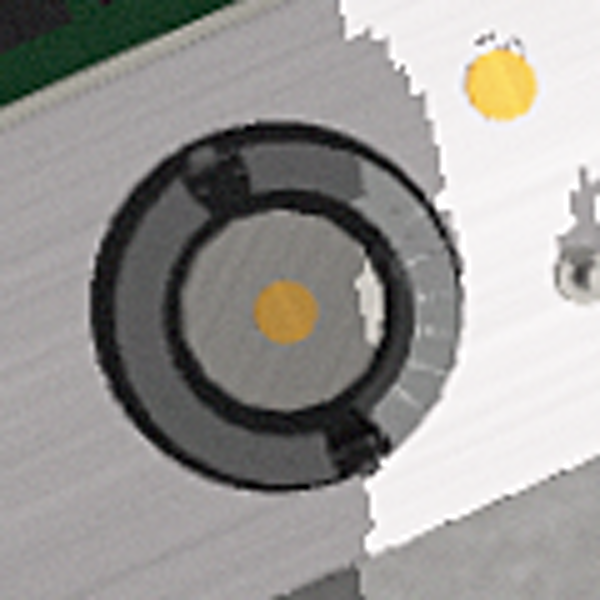

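The close view shows the mouth centred near crop (288,311), with notches at about (220,178) and (357,443).

```bash
python3 - <<'E'
from h import *
f=lambda x,y:(301+x/5-.4,92+y/5-.4)
P=wback('w2',[f(288,311),f(220,178),f(357,443),f(165,311),f(412,311)],.095);print(P.round(4))
v=P[1]-P[2];print(np.degrees(np.arctan2(v[1],v[0])),np.linalg.norm(v),np.linalg.norm(P[4]-P[3]))
B=wback('w2',[f(286,312)],.089);print(B)
s=sense();R=s['ee_rot'];print((R.T@(np.array([.425,-.355,.2])-s['tcp_pos'])).round(4))
E
```

```text
[[ 0.5863 -0.036   0.095 ]
 [ 0.609  -0.0305  0.095 ]
 [ 0.5633 -0.0419  0.095 ]
 [ 0.5908 -0.0173  0.095 ]
 [ 0.5819 -0.0551  0.095 ]]
14.041721510758816 0.04707381696401459 0.03889197473548746
[[ 0.58566908 -0.03618238  0.089     ]]
[-0.0156  0.3807  0.0226]
```

>>> {"method": "drive_tool", "body": {"rows": [{"tx": 0, "ty": 4.1, "tz": 0.2, "ax": 0, "ay": 0, "az": 0, "claw": 8.7}, {"tx": 0, "ty": 4.1, "tz": 0.2, "ax": 0, "ay": 0, "az": 0, "claw": 8.7}, {"tx": 0, "ty": 4.1, "tz": 0.2, "ax": 0, "ay": 0, "az": 0, "claw": 8.7}, {"tx": 0, "ty": 4.1, "tz": 0.2, "ax": 0, "ay": 0, "az": 0, "claw": 8.7}, {"tx": 0, "ty": 4.1, "tz": 0.2, "ax": 0, "ay": 0, "az": 0, "claw": 8.7}, {"tx": 0, "ty": 4.1, "tz": 0.2, "ax": 0, "ay": 0, "az": 0, "claw": 8.7}, {"tx": 0, "ty": 4.1, "tz": 0.2, "ax": 0, "ay": 0, "az": 0, "claw": 8.7}, {"tx": 0, "ty": 4.1, "tz": 0.2, "ax": 0, "ay": 0, "az": 0, "claw": 8.7}, {"tx": 0, "ty": 4.1, "tz": 0.2, "ax": 0, "ay": 0, "az": 0, "claw": 8.7}, {"tx": 0, "ty": 4.1, "tz": 0.2, "ax": 0, "ay": 0, "az": 0, "claw": 8.7}]}}

```text
time_s: 2.95
tcp_pos: [0.4325, -0.3886, 0.203]
ee_rot: [[0.97, -0.244, 0.001], [-0.244, -0.97, -0.0], [0.001, 0.0, -1.0]]
wrist_force: [1.6, -0.2, -0.1]
gripper_width: 0.997
gripper_force: 0.0
```

>>> {"method": "drive_tool", "body": {"rows": [{"tx": 0, "ty": 0, "tz": 0, "ax": 0, "ay": 0, "az": 0.12, "claw": 6}, {"tx": 0, "ty": 0, "tz": 0, "ax": 0, "ay": 0, "az": 0.12, "claw": 6}, {"tx": 0, "ty": 0, "tz": 0, "ax": 0, "ay": 0, "az": 0.12, "claw": 6}, {"tx": 0, "ty": 0, "tz": 0, "ax": 0, "ay": 0, "az": 0.12, "claw": 6}, {"tx": 0, "ty": 0, "tz": 0, "ax": 0, "ay": 0, "az": 0.12, "claw": 6}, {"tx": 0, "ty": 0, "tz": 0, "ax": 0, "ay": 0, "az": 0.12, "claw": 6}, {"tx": 0, "ty": 0, "tz": 0, "ax": 0, "ay": 0, "az": 0.12, "claw": 6}, {"tx": 0, "ty": 0, "tz": 0, "ax": 0, "ay": 0, "az": 0.12, "claw": 6}, {"tx": 0, "ty": 0, "tz": 0, "ax": 0, "ay": 0, "az": 0.12, "claw": 6}, {"tx": 0, "ty": 0, "tz": 0, "ax": 0, "ay": 0, "az": 0.12, "claw": 6}]}}

```text
time_s: 3.78
tcp_pos: [0.4334, -0.3867, 0.2029]
ee_rot: [[0.118, -0.993, 0.0], [-0.993, -0.118, -0.0], [0.0, -0.0, -1.0]]
wrist_force: [0.4, -0.3, -0.4]
gripper_width: 0.689
gripper_force: 0.0
```

>>> {"method": "drive_tool", "body": {"rows": [{"tx": 0, "ty": 0, "tz": 0, "ax": 0, "ay": 0, "az": 0.12, "claw": 6}, {"tx": 0, "ty": 0, "tz": 0, "ax": 0, "ay": 0, "az": 0.12, "claw": 6}, {"tx": 0, "ty": 0, "tz": 0, "ax": 0, "ay": 0, "az": 0.12, "claw": 6}, {"tx": 0, "ty": 0, "tz": 0, "ax": 0, "ay": 0, "az": 0.12, "claw": 6}, {"tx": 0, "ty": 0, "tz": 0, "ax": 0, "ay": 0, "az": 0.12, "claw": 6}, {"tx": 0, "ty": 0, "tz": 0, "ax": 0, "ay": 0, "az": 0.12, "claw": 6}, {"tx": 0, "ty": 0, "tz": 0, "ax": 0, "ay": 0, "az": 0.12, "claw": 6}, {"tx": 0, "ty": 0, "tz": 0, "ax": 0, "ay": 0, "az": 0, "claw": 6}, {"tx": 0, "ty": 0, "tz": 0, "ax": 0, "ay": 0, "az": 0, "claw": 6}, {"tx": 0, "ty": 0, "tz": 0, "ax": 0, "ay": 0, "az": 0, "claw": 6}]}}

```text
time_s: 4.62
tcp_pos: [0.4331, -0.3873, 0.2027]
ee_rot: [[-0.655, -0.756, 0.0], [-0.756, 0.655, -0.0], [-0.0, -0.0, -1.0]]
wrist_force: [-0.1, 0.3, -0.2]
gripper_width: 0.692
gripper_force: 0.0
```

```bash
python3 - <<'E'
from h import *
p,d=wcap('w3');u=wpix('w3',[.431,-.393,.03])[0];print(u)
x,y=int(u[0]),int(u[1]);x0=max(0,x-60);y0=max(0,y-60);print(x0,y0)
c=cv2.resize(p[y0:y0+120,x0:x0+120,::-1],(600,600),interpolation=2)
cv2.imwrite('pics/w3c.png',np.clip(c.astype(float)*2.2,0,255))
print(sense()['ee_rot'])
E
```

```text
4.6167 [ 0.4331014  -0.38734474  0.20273308] [-25.8  18.6  -7.7  -0.  -63.7 -15.1]
[311.68410538 210.63568837]
251 150
[[-6.55707438e-01 -7.55015051e-01  1.69475023e-04]
 [-7.55015067e-01  6.55707437e-01 -7.11799383e-05]
 [-5.73841080e-05 -1.74629411e-04 -9.99999983e-01]][ WARN:0@0.501] global loadsave.cpp:1063 imwrite_ Unsupported depth image for selected encoder is fallbacked to CV_8U.
```

View pics/w3c.png

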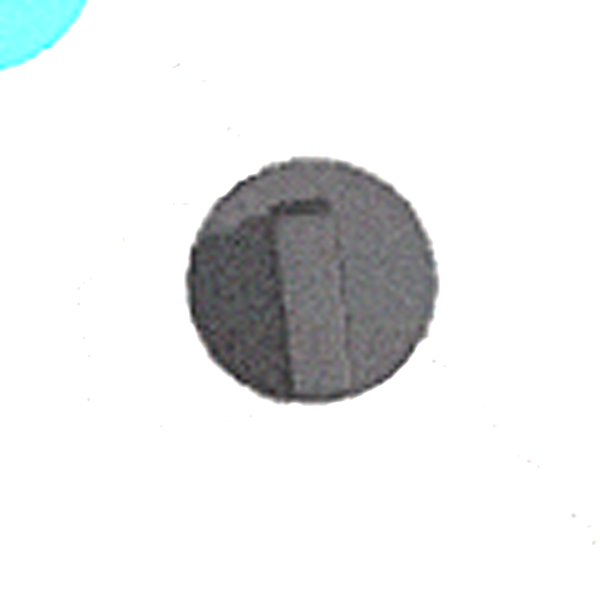

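The cap's flange is centred at crop (312,280). The top of the bar runs from (305,212) to (322,393).

```bash
python3 - <<'E'
from h import *
f=lambda x,y:(251+x/5-.4,150+y/5-.4)
F=wback('w3',[f(312,280),f(187,280),f(437,280)],.0195);print(F.round(4),np.linalg.norm(F[1]-F[2]))
B=wback('w3',[f(305,212),f(322,393)],.0395);v=B[0]-B[1];print(B.round(4),B.mean(0),np.linalg.norm(v),'ang',np.degrees(np.arctan2(v[1],v[0])))
B2=wback('w3',[f(277,213),f(294,395),f(351,392),f(332,212)],.0395)
for a,b in((0,1),(3,2)):
  v=B2[a]-B2[b];print(np.degrees(np.arctan2(v[1],v[0])))
print(B2.mean(0))
s=sense();R=s['ee_rot']
print((R.T@(np.append((F[0]+B.mean(0))[:2]/2,.0225)-s['tcp_pos'])).round(4))
E
```

```text
[[ 0.4285 -0.3942  0.0195]
 [ 0.4464 -0.4098  0.0195]
 [ 0.4104 -0.3786  0.0195]] 0.047614568778557936
[[ 0.4184 -0.4074  0.0395]
 [ 0.438  -0.3802  0.0395]] [ 0.42820563 -0.39381909  0.0395    ] 0.033538260826301805 ang -125.77081172460413
-126.01004999440262
-124.91650996454904
[ 0.42826495 -0.39375097  0.0395    ]
[ 0.008  -0.0007  0.1802]
```

>>> {"method": "drive_tool", "body": {"rows": [{"tx": 0, "ty": 0, "tz": 0, "ax": 0, "ay": 0, "az": -0.0925, "claw": 4}, {"tx": 0.8, "ty": 0, "tz": 3, "ax": 0, "ay": 0, "az": 0, "claw": 4}, {"tx": 0, "ty": 0, "tz": 3, "ax": 0, "ay": 0, "az": 0, "claw": 4}, {"tx": 0, "ty": 0, "tz": 3, "ax": 0, "ay": 0, "az": 0, "claw": 4}, {"tx": 0, "ty": 0, "tz": 3, "ax": 0, "ay": 0, "az": 0, "claw": 4}, {"tx": 0, "ty": 0, "tz": 2, "ax": 0, "ay": 0, "az": 0, "claw": 4}, {"tx": 0, "ty": 0, "tz": 1.0, "ax": 0, "ay": 0, "az": 0, "claw": 4}, {"tx": 0, "ty": 0, "tz": 1.0, "ax": 0, "ay": 0, "az": 0, "claw": 4}, {"tx": 0, "ty": 0, "tz": 0, "ax": 0, "ay": 0, "az": 0, "claw": 4}, {"tx": 0, "ty": 0, "tz": 0, "ax": 0, "ay": 0, "az": 0, "claw": 4}]}}

```text
time_s: 5.5
tcp_pos: [0.4287, -0.3947, 0.0431]
ee_rot: [[-0.585, -0.811, 0.001], [-0.811, 0.585, -0.001], [0.0, -0.001, -1.0]]
wrist_force: [0.5, -0.5, -0.2]
gripper_width: 0.461
gripper_force: 0.0
```

```bash
python3 - <<'E'
from h import *
p,d=wcap('w4')
R=sense()['ee_rot'];print(np.degrees(np.arctan2(R[1,0],R[0,0])),R.T@(np.array([.4284,-.394,.022])-sense()['tcp_pos']))
cv2.imwrite('pics/w4c.png',np.clip(cv2.resize(p[130:330,210:410,::-1],(600,600))*1.8,0,255).astype(np.uint8))
E
```

```text
5.5 [ 0.42866115 -0.39474622  0.04313926] [-26.7  28.6 -18.1   0.  -43.3  -9.1]
-125.79489736941039 [-0.00042133  0.00114861  0.02177594]
```

View pics/w4c.png

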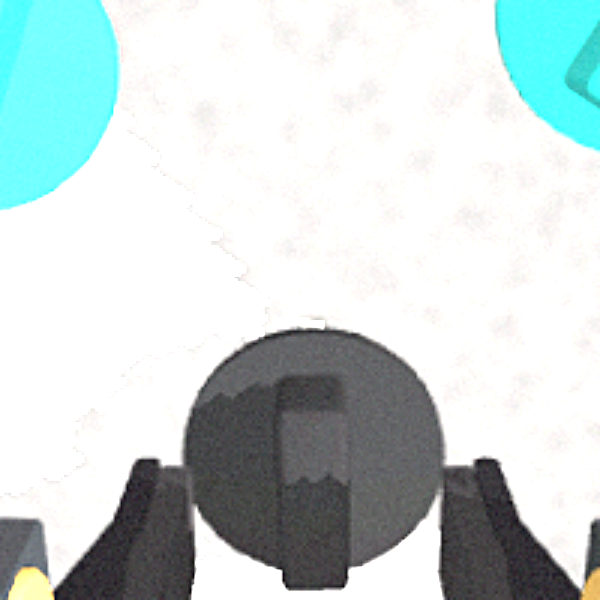

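The fingers straddle the bar evenly and line up with it. Now I'll go down and grip.

>>> {"method": "drive_tool", "body": {"rows": [{"tx": 0, "ty": 0.05, "tz": 0.7, "ax": 0, "ay": 0, "az": 0, "claw": 4}, {"tx": 0, "ty": 0, "tz": 0.7, "ax": 0, "ay": 0, "az": 0, "claw": 4}, {"tx": 0, "ty": 0, "tz": 0.7, "ax": 0, "ay": 0, "az": 0, "claw": 4}, {"tx": 0, "ty": 0, "tz": 0, "ax": 0, "ay": 0, "az": 0, "claw": 3}, {"tx": 0, "ty": 0, "tz": 0, "ax": 0, "ay": 0, "az": 0, "claw": 2}, {"tx": 0, "ty": 0, "tz": 0, "ax": 0, "ay": 0, "az": 0, "claw": 1.5}, {"tx": 0, "ty": 0, "tz": 0, "ax": 0, "ay": 0, "az": 0, "claw": 0.5}, {"tx": 0, "ty": 0, "tz": 0, "ax": 0, "ay": 0, "az": 0, "claw": 0.5}, {"tx": 0, "ty": 0, "tz": 0, "ax": 0, "ay": 0, "az": 0, "claw": 0.5}, {"tx": 0, "ty": 0, "tz": 0, "ax": 0, "ay": 0, "az": 0, "claw": 0.5}]}}

```text
time_s: 6.38
tcp_pos: [0.4278, -0.3942, 0.0217]
ee_rot: [[-0.585, -0.811, 0.0], [-0.811, 0.585, -0.0], [-0.0, -0.0, -1.0]]
wrist_force: [0.1, 0.1, -0.2]
gripper_width: 0.131
gripper_force: 30.0
```

>>> {"method": "drive_tool", "body": {"rows": [{"tx": 0, "ty": 0, "tz": 0, "ax": 0, "ay": 0, "az": 0, "claw": 0.5}, {"tx": 0, "ty": 0, "tz": 0, "ax": 0, "ay": 0, "az": 0, "claw": 0.5}, {"tx": 0, "ty": 0, "tz": 0, "ax": 0, "ay": 0, "az": 0, "claw": 0.5}]}}

```text
time_s: 6.63
tcp_pos: [0.4278, -0.3942, 0.0217]
ee_rot: [[-0.585, -0.811, 0.0], [-0.811, 0.585, -0.0], [0.0, -0.0, -1.0]]
wrist_force: [-0.3, -0.2, 0.7]
gripper_width: 0.138
gripper_force: 30.0
```

>>> {"method": "drive_tool", "body": {"rows": [{"tx": 0, "ty": 0, "tz": -2, "ax": 0, "ay": 0, "az": 0, "claw": 0.5}, {"tx": 0, "ty": 0, "tz": -3, "ax": 0, "ay": 0, "az": 0, "claw": 0.5}, {"tx": 0, "ty": 0, "tz": -3, "ax": 0, "ay": 0, "az": 0, "claw": 0.5}, {"tx": 0, "ty": 0, "tz": -3, "ax": 0, "ay": 0, "az": 0, "claw": 0.5}, {"tx": 0, "ty": 0, "tz": -3, "ax": 0, "ay": 0, "az": 0, "claw": 0.5}, {"tx": 0, "ty": 0, "tz": -3, "ax": 0, "ay": 0, "az": 0, "claw": 0.5}, {"tx": 0, "ty": 0, "tz": -1, "ax": 0, "ay": 0, "az": 0, "claw": 0.5}, {"tx": -2, "ty": 0.42, "tz": 0, "ax": 0, "ay": 0, "az": 0, "claw": 0.5}, {"tx": -3, "ty": 0.64, "tz": 0, "ax": 0, "ay": 0, "az": 0, "claw": 0.5}, {"tx": -3, "ty": 0.64, "tz": 0, "ax": 0, "ay": 0, "az": 0, "claw": 0.5}]}}

```text
time_s: 7.47
tcp_pos: [0.4602, -0.3186, 0.2009]
ee_rot: [[-0.588, -0.809, -0.001], [-0.809, 0.588, 0.001], [-0.0, 0.001, -1.0]]
wrist_force: [0.6, 0.9, -0.9]
gripper_width: 0.132
gripper_force: 30.0
```

>>> {"method": "drive_tool", "body": {"rows": [{"tx": -3, "ty": 0.64, "tz": 0, "ax": 0, "ay": 0, "az": 0, "claw": 0.5}, {"tx": -3, "ty": 0.64, "tz": 0, "ax": 0, "ay": 0, "az": 0, "claw": 0.5}, {"tx": -3, "ty": 0.64, "tz": 0, "ax": 0, "ay": 0, "az": 0, "claw": 0.5}, {"tx": -3, "ty": 0.64, "tz": 0, "ax": 0, "ay": 0, "az": 0, "claw": 0.5}, {"tx": -3, "ty": 0.64, "tz": 0, "ax": 0, "ay": 0, "az": 0, "claw": 0.5}, {"tx": -3, "ty": 0.64, "tz": 0, "ax": 0, "ay": 0, "az": 0, "claw": 0.5}, {"tx": -3, "ty": 0.64, "tz": 0, "ax": 0, "ay": 0, "az": 0, "claw": 0.5}, {"tx": -3, "ty": 0.64, "tz": 0, "ax": 0, "ay": 0, "az": 0, "claw": 0.5}, {"tx": -3, "ty": 0.64, "tz": 0, "ax": 0, "ay": 0, "az": 0, "claw": 0.5}, {"tx": -2, "ty": 0.42, "tz": 0, "ax": 0, "ay": 0, "az": 0, "claw": 0.5}]}}

```text
time_s: 8.3
tcp_pos: [0.5808, -0.0456, 0.2005]
ee_rot: [[-0.584, -0.812, -0.001], [-0.812, 0.584, 0.0], [0.0, 0.001, -1.0]]
wrist_force: [0.4, -1.7, -0.4]
gripper_width: 0.136
gripper_force: 30.0
```

>>> {"method": "drive_tool", "body": {"rows": [{"tx": 0, "ty": 0, "tz": 0.5, "ax": 0, "ay": 0, "az": 0.1, "claw": 0.5}, {"tx": 0, "ty": 0, "tz": 0.5, "ax": 0, "ay": 0, "az": 0.1, "claw": 0.5}, {"tx": 0, "ty": 0, "tz": 0.5, "ax": 0, "ay": 0, "az": 0.1, "claw": 0.5}, {"tx": 0, "ty": 0, "tz": 0.5, "ax": 0, "ay": 0, "az": 0.1, "claw": 0.5}, {"tx": 0, "ty": 0, "tz": 0.5, "ax": 0, "ay": 0, "az": 0.1, "claw": 0.5}, {"tx": 0, "ty": 0, "tz": 0.5, "ax": 0, "ay": 0, "az": 0.1, "claw": 0.5}, {"tx": 0, "ty": 0, "tz": 0.5, "ax": 0, "ay": 0, "az": 0.1, "claw": 0.5}, {"tx": 0, "ty": 0, "tz": 0, "ax": 0, "ay": 0, "az": 0, "claw": 0.5}, {"tx": 0, "ty": 0, "tz": 0, "ax": 0, "ay": 0, "az": 0, "claw": 0.5}, {"tx": 0, "ty": 0, "tz": 0, "ax": 0, "ay": 0, "az": 0, "claw": 0.5}]}}

```text
time_s: 9.13
tcp_pos: [0.5804, -0.0481, 0.1664]
ee_rot: [[-0.97, -0.245, -0.0], [-0.245, 0.97, -0.0], [0.0, -0.0, -1.0]]
wrist_force: [0.0, 0.0, 0.5]
gripper_width: 0.135
gripper_force: 30.0
```

```bash
python3 - <<'E'
from h import *
p,d=wcap('w5');s=sense();R=s['ee_rot']
print(np.degrees(np.arctan2(R[1,0],R[0,0])),s['gripper_width'],R.T@(np.array([.586,-.036,.13])-s['tcp_pos']))
print(wpix('w5',[[.586,-.036,.095],[.606,-.031,.095]]),wpix('w5',s['tcp_pos']))
a=p[100:400,150:490,::-1];q,_=capture('side');
K=camera_params('side');c=K['R']@[.586,-.036,.11]+K['t'];c=K['intrinsics']@c/c[2];x,y=int(c[0]),int(c[1]);print(x,y)
b=q[y-50:y+50,x-50:x+50,::-1]
cv2.imwrite('pics/w5c.png',np.hstack([np.clip(cv2.resize(a,(453,400))*1.6,0,255).astype(np.uint8),cv2.resize(b,(340,400))]))
E
```

```text
9.1333 [ 0.58039763 -0.04806834  0.16642257] [ 11.2  20.5 -10.4   0.  -59.1 -87. ]
-165.84697567168396 0.1340658382972819 [-0.00823837  0.01033599  0.03665213]
[[327.73933374 265.33411201]
 [327.30509915 292.89326636]] [[311.51301004 302.25199971]]
333 194
```

View pics/w5c.png

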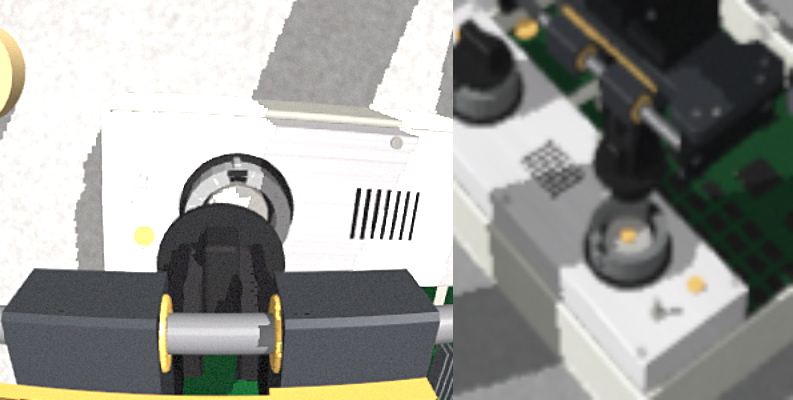

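The wrist view shows the holder mouth behind the held cap, with its near notch at crop (238,175). The side view shows the cap upright, just short of the collar. I'll check that notch against my estimate.

```bash
python3 - <<'E'
from h import *
f=lambda x,y:(150+(x+.5)*340/453-.5,100+(y+.5)*.75-.5)
P=wback('w5',[f(238,175),f(181,200),f(293,200)],.095);print(P.round(4))
c=np.array([.586,-.036]);v=c-P[0,:2];print(np.degrees(np.arctan2(v[1],v[0])),np.linalg.norm(v))
# rim edge points via flange/collar outlines in depth
X=None
d=np.load('pics/w5.npy');v,u=np.mgrid[:480,:640];K=c_['intrinsics'];A,o=wrays('w5')
q=np.stack([u-K[0,2],v-K[1,2]],-1)/K[0,0];th=np.hypot(q[...,0],q[...,1])[...,None]
r=np.concatenate([q/np.maximum(th,1e-9)*np.tan(th),np.ones_like(th)],-1)
X=o+(r*d[...,None])@A.T
m=(d>0)&(abs(X[...,2]-.095)<.004)&(np.hypot(X[...,0]-.586,X[...,1]+.036)<.04);Q=X[m]
print(m.sum(),Q.mean(0),Q.min(0),Q.max(0))
# fit outer radius circle 27mm using rim points: outermost by angle
from scipy.optimize import least_squares
a=np.degrees(np.arctan2(Q[:,1]+.036,Q[:,0]-.586));O=[]
for k in range(-180,180,10):
    s=Q[(a>=k)&(a<k+10)]
    if len(s)>4: rr=np.hypot(s[:,0]-.586,s[:,1]+.036);O.append(s[rr>np.quantile(rr,.9)].mean(0));print(k,rr.min().round(4),rr.max().round(4),end='; ')
E
```

```text
[[ 0.5626 -0.0416  0.095 ]
 [ 0.5822 -0.066   0.095 ]
 [ 0.5684 -0.0114  0.095 ]]
13.574467178774134 0.02402888414339034
1285 [ 0.57033562 -0.03563836  0.09569736] [ 0.55698861 -0.06308551  0.09104295] [ 0.59179517 -0.00879651  0.09808946]
-180 0.0203 0.028; -170 0.0232 0.0301; -160 0.0203 0.0279; -150 0.0197 0.028; -140 0.0196 0.0277; -130 0.0203 0.0278; -120 0.0198 0.0277; -110 0.0202 0.0278; -100 0.0218 0.0273; 70 0.0245 0.0266; 80 0.0207 0.0272; 90 0.0197 0.0272; 100 0.0198 0.0268; 110 0.0199 0.0273; 120 0.0199 0.0273; 130 0.0198 0.0275; 140 0.0198 0.0273; 150 0.02 0.0277; 160 0.0199 0.0274; 170 0.0199 0.0278;
```

```bash
python3 - <<'E'
from h import *
f=lambda x,y:(150+(x+.5)*340/453-.5,100+(y+.5)*.75-.5)
s=np.load('pics/w5_pose.npz');R,p=s['R'],s['p']
for z in(.1642,.1602):
  P=wback('w5',[f(222,204),f(158,258),f(286,258)],z);print(((P-p)@R*1000).round(1))
print(R.T@(np.array([.5858,-.0362,.117])-p)*100)
E
```

```text
[[ 24.6   2.4   2.2]
 [  3.4 -21.3   2.2]
 [  3.3  26.2   2.2]]
[[ 23.2   2.4   6.2]
 [  1.5 -21.8   6.2]
 [  1.4  26.8   6.2]]
[-0.8159863   1.01845535  4.94198861]
```

>>> {"method": "drive_tool", "body": {"rows": [{"tx": -0.82, "ty": 1.02, "tz": 0, "ax": 0, "ay": 0, "az": 0, "claw": 0.5}, {"tx": 0, "ty": 0, "tz": 1.5, "ax": 0, "ay": 0, "az": 0, "claw": 0.5}, {"tx": 0, "ty": 0, "tz": 1.5, "ax": 0, "ay": 0, "az": 0, "claw": 0.5}, {"tx": 0, "ty": 0, "tz": 1.0, "ax": 0, "ay": 0, "az": 0, "claw": 0.5}, {"tx": 0, "ty": 0, "tz": 0.4, "ax": 0, "ay": 0, "az": 0, "claw": 0.5}, {"tx": 0, "ty": 0, "tz": 0, "ax": 0, "ay": 0, "az": 0, "claw": 0.5}, {"tx": 0, "ty": 0, "tz": 0, "ax": 0, "ay": 0, "az": 0, "claw": 0.5}, {"tx": 0, "ty": 0, "tz": 0, "ax": 0, "ay": 0, "az": 0, "claw": 0.5}]}}

```text
time_s: 9.9
tcp_pos: [0.5866, -0.0361, 0.1235]
ee_rot: [[-0.97, -0.243, 0.002], [-0.243, 0.97, 0.0], [-0.002, -0.0, -1.0]]
wrist_force: [-0.2, -0.5, 0.1]
gripper_width: 0.132
gripper_force: 30.0
```

```bash
python3 - <<'E'
from h import *
s=sense();R=s['ee_rot']
print(np.degrees(np.arctan2(R[1,0],R[0,0])),s['joints'],s['moment'],R.T@(np.array([.5858,-.0362,.114])-s['tcp_pos'])*100)
p,_=wcap('w6');q,_=capture('side');x,y=333,194
cv2.imwrite('pics/w6c.png',np.hstack([np.clip(cv2.resize(p[100:400,150:490,::-1],(453,400))*1.6,0,255).astype(np.uint8),cv2.resize(q[y-40:y+40,x-34:x+34,::-1],(340,400))]))
E
```

```text
-165.9230121442303 [ 1.22704849e+01  2.34274766e+01 -1.27643107e+01  2.52213696e-02
 -5.37095706e+01 -8.82084275e+01] [ 0.06441511 -0.15164042  0.01768257] [0.08687071 0.00681334 0.94570061]
9.9 [ 0.58664257 -0.03605498  0.1234585 ] [ 12.3  23.4 -12.8   0.  -53.7 -88.2]
```

View pics/w6c.png

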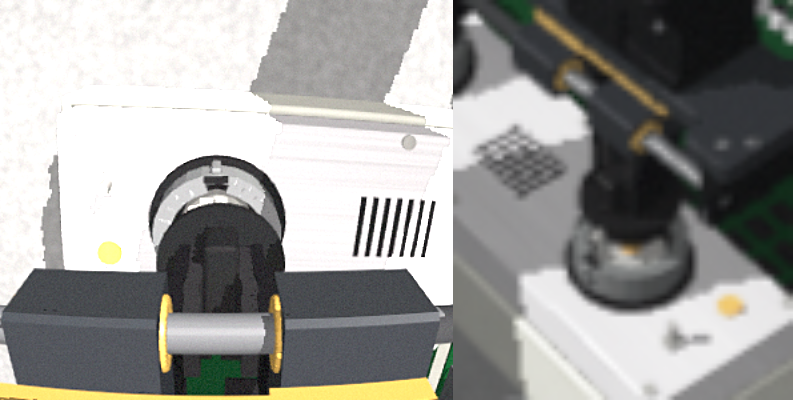

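```bash
python3 - <<'E'
from h import *
z=np.load('pics/w6_pose.npz');p=z['p'];print(camera_params('wrist')['tool_from_camera'][:,3],c_['intrinsics'][0])
A,o=wrays('w6');print((p-o)@A,wpix('w6',p),wback('w6',wpix('w6',p),p[2])-p)
f=lambda x,y:(150+(x+.5)*340/453-.5,100+(y+.5)*.75-.5)
P=wback('w6',[f(217,200),f(216,183)],.095);print(((P-p)@z['R']*1000).round(1))
P=wback('w6',[f(222,204)],p[2]-.002);print(((P-p)@z['R']*1000).round(1))
E
```

```text
[ 0.08214165  0.00168935 -0.16310353  1.        ] [371.64829954   0.         315.12283109]
[-0.00176361  0.029505    0.1802199 ] [[311.51801333 301.79298847]] [[0.00000000e+00 0.00000000e+00 1.38777878e-17]]
[[17.2  0.5 28.4]
 [24.5  0.1 28.4]]
[[24.7  2.4  2. ]]
```

```bash
for i in 1 2; do python3 - <<'E'
from station import *
import numpy as np
T=[camera_params('wrist')['tool_from_camera'] for _ in range(4)]
for t in T: print(t[:3,3].round(5),t[1,:].round(4))
print(camera_params('top')['t'])
E
done
```

```text
[ 0.08214  0.00169 -0.1631 ] [ 1.0e+00 -2.0e-04  5.0e-04  1.7e-03]
[ 0.08214  0.00169 -0.1631 ] [ 1.0e+00 -2.0e-04  5.0e-04  1.7e-03]
[ 0.08214  0.00169 -0.1631 ] [ 1.0e+00 -2.0e-04  5.0e-04  1.7e-03]
[ 0.08214  0.00169 -0.1631 ] [ 1.0e+00 -2.0e-04  5.0e-04  1.7e-03]
[-0.1004276   0.51089852  0.88168892]
[ 0.08214  0.00169 -0.1631 ] [ 1.0e+00 -2.0e-04  5.0e-04  1.7e-03]
[ 0.08214  0.00169 -0.1631 ] [ 1.0e+00 -2.0e-04  5.0e-04  1.7e-03]
[ 0.08214  0.00169 -0.1631 ] [ 1.0e+00 -2.0e-04  5.0e-04  1.7e-03]
[ 0.08214  0.00169 -0.1631 ] [ 1.0e+00 -2.0e-04  5.0e-04  1.7e-03]
[-0.1004276   0.51089852  0.88168892]
```

The wrist calibration changed slightly between calls, so I trust the relative view. The cap (centre x 222) sits about 2 mm to the +y tool side of the collar (217) and its notch (216). I'll correct by that and feel my way down.

>>> {"method": "drive_tool", "body": {"rows": [{"tx": 0.05, "ty": -0.2, "tz": 0, "ax": 0, "ay": 0, "az": 0, "claw": 0.5}, {"tx": 0, "ty": 0, "tz": 0.3, "ax": 0, "ay": 0, "az": 0, "claw": 0.5}, {"tx": 0, "ty": 0, "tz": 0.3, "ax": 0, "ay": 0, "az": 0, "claw": 0.5}, {"tx": 0, "ty": 0, "tz": 0.2, "ax": 0, "ay": 0, "az": 0, "claw": 0.5}, {"tx": 0, "ty": 0, "tz": 0, "ax": 0, "ay": 0, "az": 0, "claw": 0.5}, {"tx": 0, "ty": 0, "tz": 0, "ax": 0, "ay": 0, "az": 0, "claw": 0.5}]}}

```text
time_s: 10.5
tcp_pos: [0.5858, -0.0382, 0.1142]
ee_rot: [[-0.97, -0.243, -0.001], [-0.243, 0.97, -0.0], [0.001, -0.0, -1.0]]
wrist_force: [0.3, 0.5, -0.1]
gripper_width: 0.133
gripper_force: 30.0
```

>>> {"method": "drive_tool", "body": {"rows": [{"tx": 0, "ty": 0, "tz": 0.2, "ax": 0, "ay": 0, "az": 0, "claw": 0.5}, {"tx": 0, "ty": 0, "tz": 0.1, "ax": 0, "ay": 0, "az": 0, "claw": 0.5}, {"tx": 0, "ty": 0, "tz": 0, "ax": 0, "ay": 0, "az": 0, "claw": 0.5}]}}

```text
time_s: 10.75
tcp_pos: [0.5858, -0.0382, 0.1113]
ee_rot: [[-0.97, -0.243, -0.0], [-0.243, 0.97, -0.0], [0.0, 0.0, -1.0]]
wrist_force: [-0.2, 0.5, 0.3]
gripper_width: 0.135
gripper_force: 30.0
```

>>> {"method": "drive_tool", "body": {"rows": [{"tx": 0, "ty": 0, "tz": 0.2, "ax": 0, "ay": 0, "az": 0, "claw": 0.5}, {"tx": 0, "ty": 0, "tz": 0.2, "ax": 0, "ay": 0, "az": 0, "claw": 0.5}, {"tx": 0, "ty": 0, "tz": 0, "ax": 0, "ay": 0, "az": 0, "claw": 0.5}]}}

```text
time_s: 11.0
tcp_pos: [0.5862, -0.0382, 0.1081]
ee_rot: [[-0.97, -0.243, 0.001], [-0.243, 0.97, -0.0], [-0.001, -0.0, -1.0]]
wrist_force: [-2.2, 1.1, 5.4]
gripper_width: 0.139
gripper_force: 30.0
```

>>> {"method": "drive_tool", "body": {"rows": [{"tx": 0.03, "ty": 0.03, "tz": 0.2, "ax": 0, "ay": 0, "az": 0, "claw": 0.5}, {"tx": 0, "ty": 0, "tz": 0.2, "ax": 0, "ay": 0, "az": 0, "claw": 0.5}, {"tx": 0, "ty": 0, "tz": 0.2, "ax": 0, "ay": 0, "az": 0, "claw": 0.5}, {"tx": 0, "ty": 0, "tz": 0, "ax": 0, "ay": 0, "az": 0, "claw": 0.5}]}}

```text
time_s: 11.33
tcp_pos: [0.5862, -0.0382, 0.1028]
ee_rot: [[-0.97, -0.244, 0.002], [-0.244, 0.97, -0.001], [-0.001, -0.001, -1.0]]
wrist_force: [-2.5, -0.1, 8.9]
gripper_width: 0.138
gripper_force: 30.0
```

>>> {"method": "drive_tool", "body": {"rows": [{"tx": 0.03, "ty": 0, "tz": 0.1, "ax": 0, "ay": 0, "az": 0, "claw": 0.5}, {"tx": 0, "ty": 0, "tz": 0, "ax": 0, "ay": 0, "az": 0, "claw": 0.5}, {"tx": 0, "ty": 0, "tz": 0, "ax": 0, "ay": 0, "az": 0, "claw": 0.5}]}}

```text
time_s: 11.58
tcp_pos: [0.5861, -0.0382, 0.1024]
ee_rot: [[-0.97, -0.244, 0.002], [-0.244, 0.97, -0.0], [-0.002, -0.001, -1.0]]
wrist_force: [-2.2, -1.0, 9.1]
gripper_width: 0.133
gripper_force: 30.0
```

>>> {"method": "drive_tool", "body": {"rows": [{"tx": 0, "ty": 0, "tz": 0.08, "ax": 0, "ay": 0, "az": 0, "claw": 0.5}, {"tx": 0, "ty": 0, "tz": 0, "ax": 0, "ay": 0, "az": 0, "claw": 0.5}, {"tx": 0, "ty": 0, "tz": 0, "ax": 0, "ay": 0, "az": 0, "claw": 0.5}]}}

```text
time_s: 11.83
tcp_pos: [0.5862, -0.0382, 0.1017]
ee_rot: [[-0.97, -0.244, 0.003], [-0.244, 0.97, -0.0], [-0.002, -0.001, -1.0]]
wrist_force: [-1.8, 0.2, 8.7]
gripper_width: 0.136
gripper_force: 30.0
```

>>> {"method": "drive_tool", "body": {"rows": [{"tx": 0, "ty": 0, "tz": 0, "ax": 0, "ay": 0, "az": 0.08, "claw": 0.5}, {"tx": 0, "ty": 0, "tz": 0, "ax": 0, "ay": 0, "az": 0.08, "claw": 0.5}, {"tx": 0, "ty": 0, "tz": 0, "ax": 0, "ay": 0, "az": 0.08, "claw": 0.5}, {"tx": 0, "ty": 0, "tz": 0, "ax": 0, "ay": 0, "az": 0.08, "claw": 0.5}, {"tx": 0, "ty": 0, "tz": 0, "ax": 0, "ay": 0, "az": 0, "claw": 0.5}]}}

```text
time_s: 12.25
tcp_pos: [0.5872, -0.0382, 0.1021]
ee_rot: [[-0.997, 0.076, 0.005], [0.076, 0.997, -0.0], [-0.005, -0.0, -1.0]]
wrist_force: [-0.2, 0.3, 9.6]
gripper_width: 0.138
gripper_force: 30.0
```

```bash
python3 -c "
from h import *
s=sense();R=s['ee_rot'];print(np.degrees(np.arctan2(R[1,0],R[0,0])),s['joints'][5],s['moment'],s['tcp_pos'])"
```

```text
175.62699393295702 -106.52488377424724 [-0.03921636  0.09037185  0.01237462] [ 0.58720672 -0.03823032  0.10213656]
```

>>> {"method": "drive_tool", "body": {"rows": [{"tx": 0, "ty": 0, "tz": 0.03, "ax": 0, "ay": 0, "az": 0.1, "claw": 0.5}, {"tx": 0, "ty": 0, "tz": 0, "ax": 0, "ay": 0, "az": 0.1, "claw": 0.5}, {"tx": 0, "ty": 0, "tz": 0, "ax": 0, "ay": 0, "az": 0.1, "claw": 0.5}, {"tx": 0, "ty": 0, "tz": 0, "ax": 0, "ay": 0, "az": 0.1, "claw": 0.5}, {"tx": 0, "ty": 0, "tz": 0, "ax": 0, "ay": 0, "az": 0.1, "claw": 0.5}, {"tx": 0, "ty": 0, "tz": 0, "ax": 0, "ay": 0, "az": 0.1, "claw": 0.5}, {"tx": 0, "ty": 0, "tz": 0, "ax": 0, "ay": 0, "az": 0.1, "claw": 0.5}, {"tx": 0, "ty": 0, "tz": 0, "ax": 0, "ay": 0, "az": 0.1, "claw": 0.5}, {"tx": 0, "ty": 0, "tz": 0, "ax": 0, "ay": 0, "az": 0, "claw": 0.5}]}}

```text
time_s: 13.0
tcp_pos: [0.5873, -0.0381, 0.1019]
ee_rot: [[-0.639, 0.769, 0.005], [0.769, 0.639, -0.0], [-0.004, 0.004, -1.0]]
wrist_force: [-1.2, 0.5, 8.5]
gripper_width: 0.135
gripper_force: 30.0
```

```bash
python3 -c "
from h import *
s=sense();R=s['ee_rot'];print(np.degrees(np.arctan2(R[1,0],R[0,0])),s['joints'][5],s['moment'],s['tcp_pos'])"
```

```text
129.75042804104896 -152.4024276382488 [0.02778561 0.07157927 0.00972106] [ 0.58733578 -0.03810921  0.10188095]
```

>>> {"method": "drive_tool", "body": {"rows": [{"tx": 0, "ty": 0, "tz": 0, "ax": 0, "ay": 0, "az": 0.08, "claw": 0.5}, {"tx": 0, "ty": 0, "tz": 0, "ax": 0, "ay": 0, "az": 0.08, "claw": 0.5}, {"tx": 0, "ty": 0, "tz": 0, "ax": 0, "ay": 0, "az": 0.08, "claw": 0.5}, {"tx": 0, "ty": 0, "tz": 0, "ax": 0, "ay": 0, "az": 0.06, "claw": 0.5}, {"tx": 0, "ty": 0, "tz": 0, "ax": 0, "ay": 0, "az": 0.05, "claw": 0.5}, {"tx": 0, "ty": 0, "tz": 0, "ax": 0, "ay": 0, "az": 0, "claw": 0.5}, {"tx": 0, "ty": 0, "tz": 0, "ax": 0, "ay": 0, "az": 0, "claw": 0.5}]}}

```text
time_s: 13.58
tcp_pos: [0.5868, -0.0383, 0.1018]
ee_rot: [[-0.34, 0.94, 0.004], [0.94, 0.34, -0.001], [-0.002, 0.003, -1.0]]
wrist_force: [-1.9, -0.5, 10.0]
gripper_width: 0.134
gripper_force: 30.0
```

```bash
python3 -c "
from h import *
s=sense();R=s['ee_rot'];print(np.degrees(np.arctan2(R[1,0],R[0,0])),s['joints'][5],s['moment'],s['tcp_pos'])"
```

```text
109.90616869409772 -172.2472431420247 [-0.14394761  0.39966165  0.14175104] [ 0.58677167 -0.0383141   0.10179261]
```

>>> {"method": "drive_tool", "body": {"rows": [{"tx": 0, "ty": 0, "tz": 0, "ax": 0, "ay": 0, "az": 0.02, "claw": 0.5}, {"tx": 0, "ty": 0, "tz": 0, "ax": 0, "ay": 0, "az": 0, "claw": 0.5}, {"tx": 0, "ty": 0, "tz": -0.1, "ax": 0, "ay": 0, "az": 0, "claw": 0.5}, {"tx": 0, "ty": 0, "tz": -0.1, "ax": 0, "ay": 0, "az": 0, "claw": 0.5}, {"tx": 0, "ty": 0, "tz": 0, "ax": 0, "ay": 0, "az": 0, "claw": 0.5}, {"tx": 0, "ty": 0, "tz": 0, "ax": 0, "ay": 0, "az": 0, "claw": 0.5}]}}

```text
time_s: 14.08
tcp_pos: [0.5864, -0.0383, 0.1032]
ee_rot: [[-0.322, 0.947, 0.003], [0.947, 0.322, -0.001], [-0.002, 0.003, -1.0]]
wrist_force: [-1.2, -0.2, 7.8]
gripper_width: 0.136
gripper_force: 30.0
```

>>> {"method": "drive_tool", "body": {"rows": [{"tx": 0, "ty": 0, "tz": -0.1, "ax": 0, "ay": 0, "az": 0, "claw": 0.5}, {"tx": 0, "ty": 0, "tz": 0, "ax": 0, "ay": 0, "az": 0, "claw": 0.5}, {"tx": 0, "ty": 0, "tz": 0, "ax": 0, "ay": 0, "az": 0, "claw": 0.5}]}}

```text
time_s: 14.33
tcp_pos: [0.5864, -0.0383, 0.1041]
ee_rot: [[-0.321, 0.947, 0.003], [0.947, 0.321, -0.001], [-0.002, 0.003, -1.0]]
wrist_force: [-0.9, 0.5, 6.3]
gripper_width: 0.138
gripper_force: 30.0
```

>>> {"method": "drive_tool", "body": {"rows": [{"tx": 0, "ty": 0, "tz": -0.1, "ax": 0, "ay": 0, "az": 0, "claw": 0.5}, {"tx": 0, "ty": 0, "tz": 0, "ax": 0, "ay": 0, "az": 0, "claw": 0.5}, {"tx": 0, "ty": 0, "tz": 0, "ax": 0, "ay": 0, "az": 0, "claw": 0.5}]}}

```text
time_s: 14.58
tcp_pos: [0.5864, -0.0383, 0.105]
ee_rot: [[-0.321, 0.947, 0.003], [0.947, 0.321, -0.001], [-0.002, 0.003, -1.0]]
wrist_force: [-0.6, 0.1, 7.0]
gripper_width: 0.133
gripper_force: 30.0
```

>>> {"method": "drive_tool", "body": {"rows": [{"tx": 0, "ty": 0, "tz": -0.05, "ax": 0, "ay": 0, "az": 0, "claw": 0.5}, {"tx": 0, "ty": 0, "tz": 0, "ax": 0, "ay": 0, "az": 0, "claw": 0.5}, {"tx": 0, "ty": 0, "tz": 0, "ax": 0, "ay": 0, "az": 0, "claw": 0.5}]}}

```text
time_s: 14.83
tcp_pos: [0.5863, -0.0383, 0.1052]
ee_rot: [[-0.321, 0.947, 0.003], [0.947, 0.321, -0.001], [-0.001, 0.002, -1.0]]
wrist_force: [-0.3, -0.3, 5.4]
gripper_width: 0.14
gripper_force: 30.0
```

```bash
python3 - <<'E'
from h import *
s=sense();R=s['ee_rot'];print(np.degrees(np.arctan2(R[1,0],R[0,0])),s['joints'][5],s['moment'],s['wrist_force'],s['tcp_pos'])
p,_=wcap('w7');q,_=capture('side');x,y=333,194
cv2.imwrite('pics/w7c.png',np.hstack([np.clip(cv2.resize(p[100:400,150:490,::-1],(453,400))*1.6,0,255).astype(np.uint8),cv2.resize(q[y-40:y+40,x-34:x+34,::-1],(340,400))]))
E
```

```text
108.73191005632101 -173.3942048548109 [-0.29343423 -0.0049991   0.15452934] [-0.26968414 -0.30589859  5.40767616] [ 0.58633647 -0.0383189   0.1051811 ]
14.8333 [ 0.58633647 -0.0383189   0.1051811 ] [ 1.210e+01  2.450e+01 -1.400e+01  1.000e-01 -5.130e+01 -1.734e+02]
```

View pics/w7c.png

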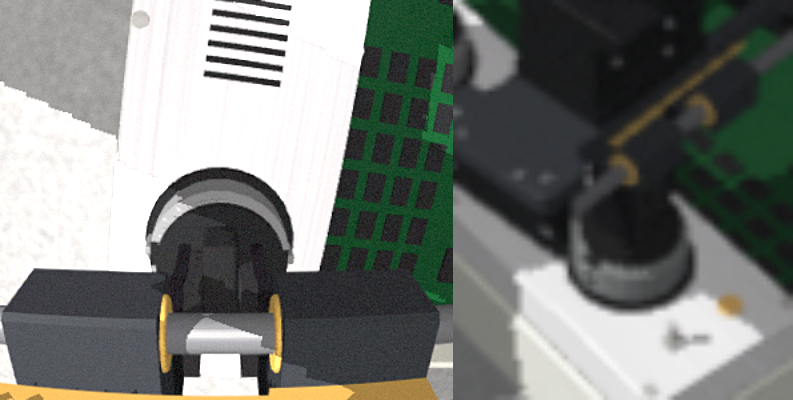

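The cap sits low and centred in the collar, turned square and still gripped. Its bar is about 18 mm above the mouth, and the spring is pushing back with 5.4 N.

```bash
python3 -c "
from station import *
print(finish_job())"
```

```text
the job is handed in; nothing more can be done
None
```

The cap is in the open holder, turned about 85° clockwise to the stop and seated with the bar about 18 mm above the mouth. The gripper is still holding the bar, and I handed the job in at about 15 s; the program gave no pass or fail result.

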